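# Show that the empty can goes in the tilt-out bin

### The job

Show a housemate where the empty aluminium can belongs. With a fingertip, gently push the half-open tilt-out bin of the cream organiser wide open, then point down at the top of the can on the shelf, fingertips a few centimetres directly above it for two seconds, and then point down at the middle of the open bin's mouth in the same way for two seconds. Leave the bin open and touch none of the other things: nothing is picked up, and the can stays where it stands.

Things in the scene. Friction and masses are not known exactly. Their poses are not given: they have to be found in the camera images.
- organiser: Slim cream plastic organiser, fixed, 160 mm deep (x), 420 wide (y); origin at the centre of its underside on the worktop; x points away from the robot, from its front face (x = -80 mm) to its back, z up. Open shelf on top, surface 160 mm up, 18 mm rim at back and sides only. Four things stand on it in a row along y, about 100 mm apart, in any order, at least 20 mm behind the front face
- bin (a joint): Tilt-out bin under the shelf, 400 mm wide; opens towards the robot about a hinge along the organiser's y at x = -95, z = 6 mm in its frame (lower edge of the front panel). Value: angle of the front panel from upright, rad; 0 shut, 0.8 wide open at its stop, starts at 0.40 to 0.55. Panel 150 mm high, 6 mm thick. It stays where it is left; about 3 N at the panel's upper edge moves it
- bin_rim (a point): Middle of the upper edge of the bin's front panel, 144 to 134 mm above the worktop at the start, 110 wide open. Its x goes through the 6 mm panel to the inside, z up along it. The gap from here back to the organiser's front face is 70 to 90 mm at the start: shut fingers fit in from above, and pushed outward (organiser's -x) against the panel's inner side they open the bin
- bin_mouth (a point): Middle of the bin's mouth (moves with the bin): with the bin wide open it lies half-way between the panel's upper edge and the organiser's front face, 110 mm above the worktop. The mouth is then about 390 mm long and 120 mm wide
- can: Empty plain silver aluminium drinks can, 66 mm diameter, 115 mm high, standing on the shelf; origin at the centre of its underside, z up; its top is 115 mm above that. Very light
- mug: White ceramic mug on the shelf, 76 mm diameter, 90 mm high, handle about to the back; origin at the centre of its underside
- straw_holder: Open stainless cup on the shelf, 60 mm diameter, with four steel straws fixed in it that reach 133 mm high; origin at the centre of its underside
- storage_box: Blue plastic storage box with a lid, on the shelf, 106 by 82 mm and 75 mm high; origin at the centre of its underside
- spice_jar: Amber glass jar on the worktop to the left, 54 mm diameter, 90 mm high; origin at the centre of its underside
- bowl: Blue ceramic bowl on the worktop to the right, 130 mm diameter, 50 mm high; origin at the centre of its underside
- tumbler: Green plastic tumbler on the worktop to the left, 68 mm diameter, 90 mm high; origin at the centre of its underside

How it is judged (in metres and radians):
On the way, in this order (a step that is already met when the one before it is completed fails the run):
1. the bin has been pushed wide open (value of joint bin above 0.66 rad), for 0.2 s.
2. pointing down at the can from just above it, touching nothing, for 1.5 s (horizontal distance between the grasp point and can below 0.035 m and z of the grasp point in the frame of can between 0.125 and 0.215 m and contact force between each of the fingers, the arm and anything else below 0.3 N), for 1.5 s.
3. pointing down at the middle of the open bin's mouth from just above it, touching nothing, for 1.5 s (x of the grasp point in the frame of organiser between -0.19 and -0.085 m and y of the grasp point in the frame of organiser between -0.1 and 0.1 m and z of the grasp point in the frame of organiser between 0.115 and 0.215 m and value of joint bin above 0.66 rad and contact force between each of the fingers, the arm and anything else below 0.3 N), for 1.5 s.
At the end, for the whole second after the job is handed in: The bin stays wide open (over 0.66 of 0.8 rad); every loose thing upright within 10 mm of its start. Each pointing lasted 1.5 s without contact, fingertips up to about 75 mm above: within 35 mm of the can's axis, then over the mouth within 100 mm of its middle (value of joint bin above 0.66 rad and distance of each of can, mug, straw_holder, storage_box, spice_jar, bowl, tumbler from where it was at the start of the episode below 0.01 m and angle between each of can, mug, straw_holder, storage_box, spice_jar, bowl, tumbler's own z axis and vertical below 0.1 rad and linear speed of can below 0.02 m/s); the robot touches nothing.
It fails at once if the can was touched, moved or lifted (contact force between any of the fingers, the arm and can above 0.5 N or distance of can from where it was at the start of the episode above 0.01 m).
It fails at once if another thing on the shelf was touched or moved ((contact force between any of the fingers, the arm and mug above 0.5 N or distance of mug from where it was at the start of the episode above 0.01 m) or (contact force between any of the fingers, the arm and straw_holder above 0.5 N or distance of straw_holder from where it was at the start of the episode above 0.01 m) or (contact force between any of the fingers, the arm and storage_box above 0.5 N or distance of storage_box from where it was at the start of the episode above 0.01 m)).
It fails at once if a thing on the worktop was touched or moved ((contact force between any of the fingers, the arm and spice_jar above 0.5 N or distance of spice_jar from where it was at the start of the episode above 0.01 m) or (contact force between any of the fingers, the arm and bowl above 0.5 N or distance of bowl from where it was at the start of the episode above 0.01 m) or (contact force between any of the fingers, the arm and tumbler above 0.5 N or distance of tumbler from where it was at the start of the episode above 0.01 m)).
It fails at once if bin pushed roughly or pinched (over 30 N) (contact force between the fingers and bin above 30 N).
It also fails if it takes over 58 s, if anything falls off the work surface, if the arm or the gripper's body presses on something with over 40 N, if the wrist force passes 120 N, or if a joint passes its speed limit or range.

### The arm

A 6-joint arm with a two-finger parallel gripper is mounted at the origin on the work surface. World frame = base frame: x ahead of the robot, y to its left, z up, the work surface at z = 0. Lengths are in mm, angles in degrees, forces in N, time in s.
With the tool pointing down it reaches from about 300 to 850 mm from the base axis. Payload 4.2 kg.
Tool frame: the origin (TCP) lies on the centre line of the jaws, within the pads' length; the fingertips stand 8 mm ahead of it and the grasp point (between the pads) lies 11 mm behind it; z points along the fingers, y is the line along which they close (so a half turn about z gives the same grasp; the last joint's range is limited). The gripper opens to 91 mm and grips with 3 to 60 N. Pads are 32 mm wide; open, the fingers measure 118 mm over their backs; the gripper's body (76 mm by 178 mm) begins 60 mm behind the grasp point.
Start: joints at [-71.906, 18.312, 89.639, -0, 72.044, -1.146], TCP at [189.48, -542.899, 221.976] pointing down, gripper open.
Joint ranges: [-177.97, 177.97], [-48.28, 115.42], [12.27, 149.76], [-77.06, 257.06], [2.81, 150.46], [-146.56, 146.56]. Speed limits (degrees/s): [147.25, 147.25, 180, 180, 180, 180].

### API

Orientations are given as [roll, pitch, yaw] about the fixed x, y, z axes, in that order (R = Rz(yaw) Ry(pitch) Rx(roll)).
In Python, from workcell import telemetry, eyes, ticket gives the robot as it stands. The module is installed in compiled form; this text tells all that it offers.
- The arm moves only by the shell command python3 -m crank 'ROWS' [OPENING] [FORCE]. ROWS is JSON, a list of rows, each an object of numbers: "dx", "dy", "dz": the shift along the world's x, y, z normalised to -1 to 1, where 1 is 80 cm; "yaw": the turn about the world's z normalised to -1 to 1, where 1 is 5 degrees. A call has 1 to 10 rows; each row shifts and turns the commanded pose from where the row before left it; what a row does not reach is not made up. A row lasts 1/8 s, in which the tool goes at most 62.5 mm and 10.7 degrees, less where a joint would pass 70% of its speed; a pose out of reach is approached as far as the arm can. A call with a number of a shift or a turn outside -1 to 1 is refused whole. A call with a gripper value outside its range is refused whole. OPENING is the opening, from 0 (shut) to 1 (fully open), set as the call begins (- or left out, the last holds). The fingers move at their own pace and stop on an object; FORCE is the grip in N (left out, the last holds). Time passes only in rows, so rows that do not move let the fingers close. It gives the time, the measured TCP pose, the force, the opening and the grip force at its end, in the units of the state.
- telemetry.state(): the state, without advancing time (a new reading comes with each control period).
- eyes.grab_frame(name): name is "scene" or "side" or "wrist"; returns the picture (480x640x3 uint8, red, green, blue); there is no depth.
- eyes.calibration(name): a dict with "camera_matrix" (3x3 intrinsics, pixels), "world_from_camera" (4x4, takes a point from camera to world coordinates). Camera axes: x right, y down, z forward; pixel columns grow to the right and rows downward; lengths in mm; the calibration is good to about 2 mm. A picture is of the moment at which its call begins: read the wrist's pose just before it. calibration takes no time and is no camera call; for the wrist camera it gives the pose at the moment of the call.
- ticket.job_done(): hands the job in; it is judged then, once.
The state is a dict: "time_s": time; "qpos": joint angles; "qvel": joint speeds; "effort": joint torques, N m; "ee_pos": TCP position; "ee_rot": TCP orientation; "force": force on the tool from outside, world axes, zero at the start; "torque": the same for the moment, N m; "gripper_width": finger opening in mm; "gripper_force": force on a finger pad.
Only numpy, scipy, OpenCV 4.12 (cv2) and the standard library are available. Lean on these libraries where they do the work, as an engineer would, in place of code of your own. Each camera call takes 0.05 s, during which the arm holds its last target. There are 200 camera calls.

## Working session

There is one attempt and no reset: what is moved stays moved. The work goes in short steps, Python scripts to look and compute and a shell command to move; the robot and the scene stay as the last step left them, time stands still between calls to the robot, and variables do not carry over. Pictures are saved under pics/ and viewed, at most 10 in all, crops included, and the job is handed in when it is done.

```bash
mkdir -p pics
python3 - <<'E'
from workcell import telemetry, eyes
import cv2, json, numpy as np
for n in("scene","side"):
    cv2.imwrite(f"pics/{n}0.png",eyes.grab_frame(n)[:,:,::-1])
    c=eyes.calibration(n); print(n,np.round(c["camera_matrix"],1).tolist(),np.round(c["world_from_camera"],3).tolist())
s=telemetry.state();print(s["time_s"],s["ee_pos"],s["ee_rot"],s["force"])
E
```

```text
scene [[492.4, 0.0, 322.2], [0.0, 492.4, 242.3], [0.0, 0.0, 1.0]] [[0.076, 0.823, -0.562, 1270.765], [0.997, -0.063, 0.042, -51.211], [-0.001, -0.564, -0.826, 1159.067], [0.0, 0.0, 0.0, 1.0]]
side [[481.0, 0.0, 315.4], [0.0, 481.0, 235.4], [0.0, 0.0, 1.0]] [[-0.719, -0.445, 0.533, 32.585], [-0.695, 0.482, -0.534, 538.964], [-0.019, -0.755, -0.656, 781.316], [0.0, 0.0, 0.0, 1.0]]
0.1 [ 189.34583869 -542.48802819  221.2103268 ] [-1.79910715e+02 -5.91813190e-04  1.92396235e+01] [-0.43203968  0.50101336 -0.10441842]
```

View pics/scene0.png

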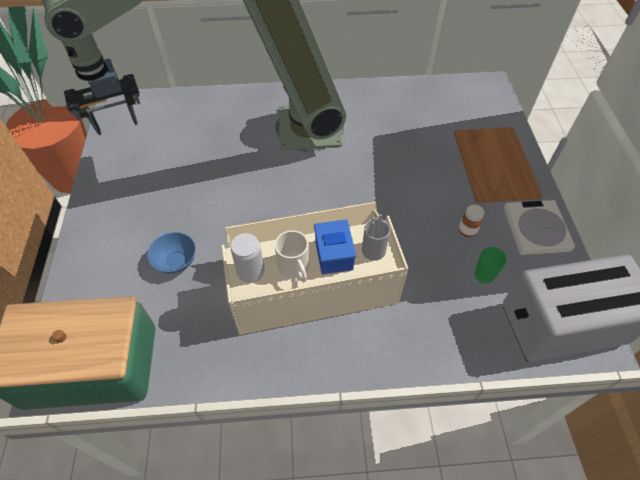

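View pics/side0.png

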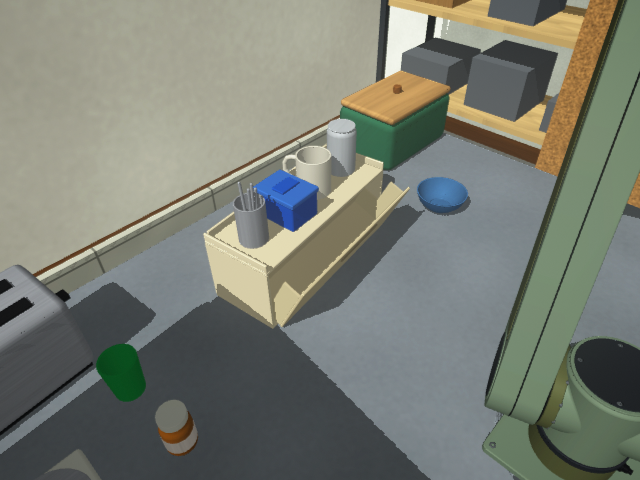

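Scene: the shelf holds, from −y to +y, the can (247,245), mug (292,252), box (335,247) and straws (376,240). The bin's edge runs (226,228)–(376,207). I'll zoom in for corners.

Run:
```python
import cv2
a=cv2.imread("pics/scene0.png")[190:340,210:420]
cv2.imwrite("pics/z.png",cv2.resize(a,None,fx=3.8,fy=3.8,interpolation=cv2.INTER_CUBIC))
a=cv2.imread("pics/side0.png")[110:335,190:420]
cv2.imwrite("pics/z2.png",cv2.resize(a,None,fx=2.6,fy=2.6,interpolation=cv2.INTER_CUBIC))
```

```text
(no output)
```

View pics/z.png

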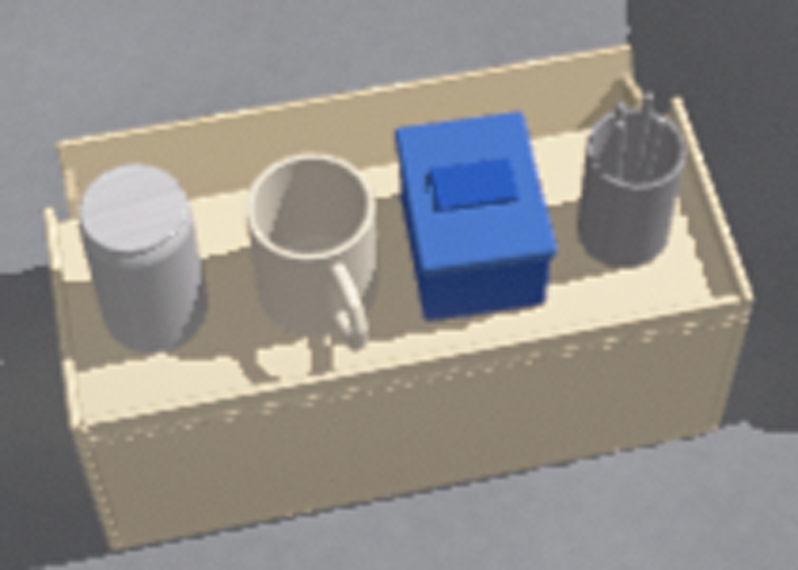

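View pics/z2.png

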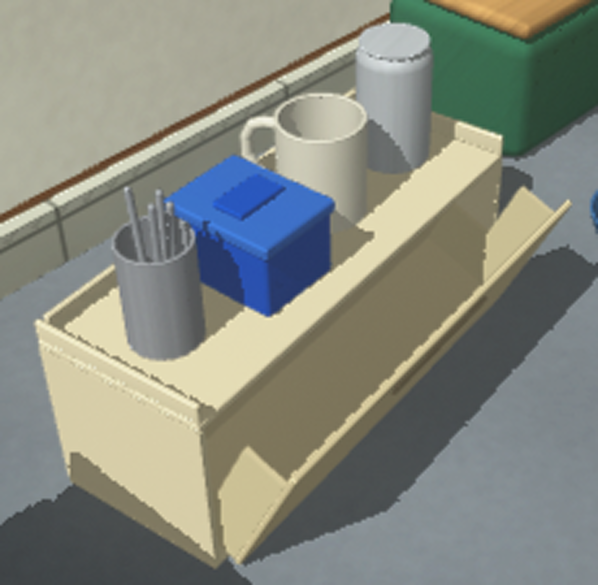

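Pixels (scene): back rim corners (230.5,301.8) and (407.4,268.2), front rim corners (223.2,245.3) and (388.4,216.3), panel corners (225.8,228.2) and (375.3,202.4), can top centre (245.3,244.7).

```bash
cat > h.py <<'E'
import numpy as np
from workcell import eyes
def pt(cam,u,v,z):
    c=eyes.calibration(cam);K=np.array(c["camera_matrix"]);T=np.array(c["world_from_camera"])
    d=T[:3,:3]@np.linalg.solve(K,[u,v,1]);o=T[:3,3];return o+d*(z-o[2])/d[2]
E
python3 - <<'E'
from h import *
P={}
for n,u,v,z in [("BL",230.5,301.8,178),("BR",407.4,268.2,178),("FL",223.2,245.3,178),("FR",388.4,216.3,178),("PL",225.8,228.2,139),("PR",375.3,202.4,139),("can",245.3,244.7,275),("mug",292.1,244,250)]:
    P[n]=pt("scene",u,v,z);print(n,P[n].round(0))
# side camera
for n,u,v,z in [("can",190+393/2.6,110+43/2.6,275),("PRnear",190+240/2.6,110+560/2.6,6),("PL",190+570/2.6,110+204/2.6,139),("FL",190+500/2.6,110+135/2.6,178),("FRtop",190+207/2.6,110+408/2.6,178),("BR",190+40/2.6,110+325/2.6,178)]:
    print("side",n,pt("side",u,v,z).round(0))
c=sum(P[k] for k in("BL","BR","FL","FR"))/4
ey=(P["BR"]-P["BL"]+P["FR"]-P["FL"]);ey/=np.linalg.norm(ey);ex=np.array([ey[1],-ey[0],0])
R=np.array([ex,ey,[0,0,1]]);print(c,np.degrees(np.arctan2(ex[1],ex[0])))
for k in P: print(k,(R@(P[k]-c)).round(0))
E
```

```text
BL [ 747. -217.  178.]
BR [690. 191. 178.]
FL [ 593. -239.  178.]
FR [537. 170. 178.]
PL [ 513. -242.  139.]
PR [459. 151. 139.]
can [ 662. -173.  275.]
mug [651. -72. 250.]
side can [ 653. -169.  275.]
side PRnear [519. 153.   6.]
side PL [ 511. -246.  139.]
side FL [ 589. -243.  178.]
side FRtop [524. 165. 178.]
side BR [680. 191. 178.]
[641.68702205 -23.98178648 178.        ] 7.862551325972836
BL [  78. -206.    0.]
BR [ 78. 206.   0.]
FL [ -78. -207.    0.]
FR [-78. 206.   0.]
PL [-157. -198.  -39.]
PR [-157.  198.  -39.]
can [  -0. -150.   97.]
mug [  3. -49.  72.]
```

```bash
python3 -m crank '[{"dx":0.036,"dy":0.052,"dz":0.014},{"dx":0.036,"dy":0.052,"dz":0.014},{"dx":0.036,"dy":0.052,"dz":0.014,"yaw":-0.6},{"dx":0.036,"dy":0.052,"dz":0.014,"yaw":-0.6},{"dx":0.036,"dy":0.052,"dz":0.014,"yaw":-0.6},{"dx":0.036,"dy":0.052,"dz":0.014,"yaw":-0.48},{"dx":0.036,"dy":0.052,"dz":0.014},{"dx":0.036,"dy":0.052,"dz":0.014},{"dx":0.036,"dy":0.052,"dz":0.014},{"dx":0.036,"dy":0.052,"dz":0.014}]' 0 10
python3 -m crank '[{"dx":0.036,"dy":0.052},{"dx":0.036,"dy":0.057},{},{},{}]'
python3 - <<'E'
from workcell import telemetry,eyes
import cv2,numpy as np
s=telemetry.state();c=eyes.calibration("wrist")
cv2.imwrite("pics/w1.png",eyes.grab_frame("wrist")[:,:,::-1])
print(s["time_s"],s["ee_pos"],s["ee_rot"],np.round(c["camera_matrix"],1).tolist(),np.round(c["world_from_camera"],3).tolist())
E
```

```text
0.1 [ 189.34583869 -542.48802819  221.2103268 ] [-1.79910715e+02 -5.91813190e-04  1.92396235e+01] [[365.8, 0.0, 325.7], [0.0, 365.8, 236.7], [0.0, 0.0, 1.0]] [[0.328, -0.91, -0.254, 261.855], [-0.945, -0.316, -0.087, -517.781], [-0.001, 0.269, -0.963, 383.958], [0.0, 0.0, 0.0, 1.0]]validation failed for argument at $[0]...
validation failed for argument at $[0]...
```

View pics/w1.png

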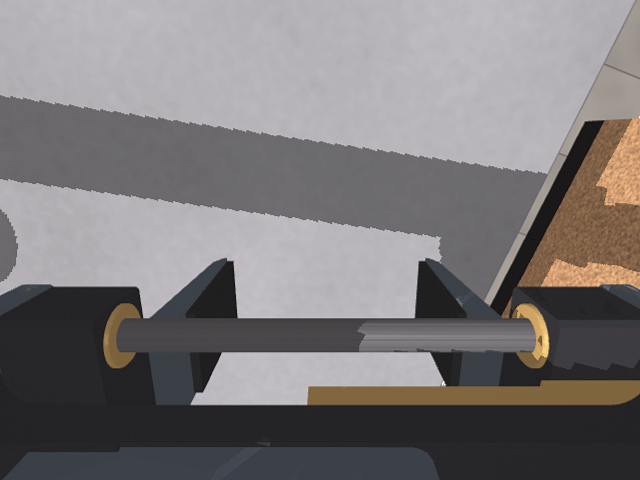

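The picture shows only the start place: both calls were refused and the arm did not move. Rows probably need all four keys, so I'll try that with one row.

```bash
python3 -m crank '[{"dx":0.036,"dy":0.052,"dz":0.014,"yaw":0}]' 0 10
```

```text
time_s: 0.28
ee_pos: [217.4, -502.1, 231.7]
ee_rot: [-179.9, 0.0, 19.0]
force: [1.5, 0.4, 0.0]
gripper_width: 84.1
gripper_force: 0.0
```

```bash
python3 -m crank '[{"dx":0.036,"dy":0.052,"dz":0.014,"yaw":0},{"dx":0.036,"dy":0.052,"dz":0.014,"yaw":-0.6},{"dx":0.036,"dy":0.052,"dz":0.014,"yaw":-0.6},{"dx":0.036,"dy":0.052,"dz":0.014,"yaw":-0.6},{"dx":0.036,"dy":0.052,"dz":0.014,"yaw":-0.4},{"dx":0.036,"dy":0.052,"dz":0.014,"yaw":0},{"dx":0.036,"dy":0.052,"dz":0.014,"yaw":0},{"dx":0.036,"dy":0.052,"dz":0.014,"yaw":0},{"dx":0.036,"dy":0.052,"dz":0.014,"yaw":0},{"dx":0.036,"dy":0.052,"dz":0,"yaw":0}]'
python3 -m crank '[{"dx":0.036,"dy":0.057,"dz":0,"yaw":0},{"dx":0,"dy":0,"dz":0,"yaw":0},{"dx":0,"dy":0,"dz":0,"yaw":0},{"dx":0,"dy":0,"dz":0,"yaw":0}]'
python3 - <<'E'
from workcell import telemetry,eyes
import cv2,numpy as np
s=telemetry.state();c=eyes.calibration("wrist")
cv2.imwrite("pics/w2.png",eyes.grab_frame("wrist")[:,:,::-1])
np.savez("w2.npz",K=c["camera_matrix"],T=c["world_from_camera"])
E
```

```text
time_s: 1.52
ee_pos: [507.3, -83.9, 334.8]
ee_rot: [179.9, -0.1, 8.3]
force: [0.6, -0.4, -0.5]
gripper_width: 0.7
gripper_force: 0.0
time_s: 2.02
ee_pos: [534.5, -40.7, 334.0]
ee_rot: [180.0, 0.0, 8.2]
force: [-0.7, -0.5, -0.9]
gripper_width: 0.2
gripper_force: 0.0
```

View pics/w2.png

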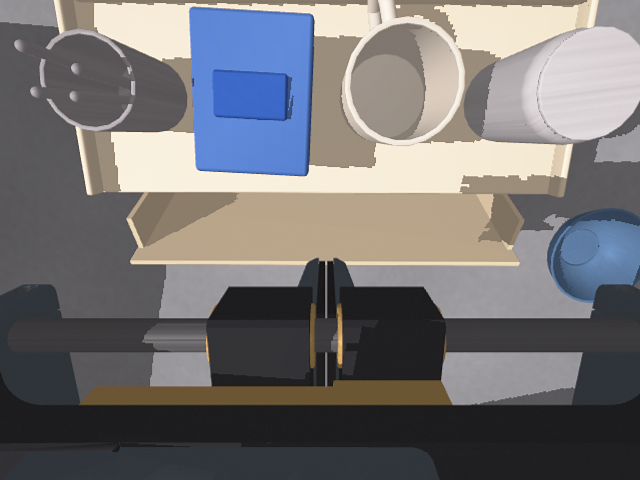

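Wrist view: shelf front edge at row 193 (columns 88–565), panel's upper edge inner line at row 261 (132–518), outer line at row 265; can top centre (592,83).

Run:
```python
import numpy as np
f=np.load("w2.npz");K=f["K"];T=f["T"]
def p(u,v,z):
    d=T[:3,:3]@np.linalg.solve(K,[u,v,1]);o=T[:3,3];return (o+d*(z-o[2])/d[2])
a=np.radians(7.9);R=np.array([[np.cos(a),np.sin(a),0],[-np.sin(a),np.cos(a),0],[0,0,1]])
for n,u,v,z in [("shL",100,194,160),("shM",326,193,160),("shR",560,193,160),("pIn",326,261,139),("pL",132,263,139),("pR",518,263,139),("can",592,83,275)]:
    w=p(u,v,z);print(n,w.round(0),(R@(w-[641,-24,0])).round(0))
print("tcp",(R@(np.array([534.5,-40.7,334])-[641,-24,0])).round(0))
```

```text
shL [529. 169. 160.] [-85. 207. 160.]
shM [559. -38. 160.] [-83.  -2. 160.]
shR [ 589. -252.  160.] [ -83. -219.  160.]
pIn [486. -48. 139.] [-157.   -3.  139.]
pL [455. 151. 139.] [-160.  198.  139.]
pR [ 511. -246.  139.] [-159. -202.  139.]
can [ 659. -175.  275.] [  -3. -152.  275.]
tcp [-108.   -2.  334.]
```

```bash
python3 -m crank '[{"dx":-0.006,"dy":0,"dz":-0.05,"yaw":0},{"dx":0,"dy":0,"dz":-0.05,"yaw":0},{"dx":0,"dy":0,"dz":-0.05,"yaw":0},{"dx":0,"dy":0,"dz":-0.04,"yaw":0},{"dx":0,"dy":0,"dz":-0.03,"yaw":0},{"dx":0,"dy":0,"dz":-0.02,"yaw":0},{"dx":0,"dy":0,"dz":-0.015,"yaw":0},{"dx":0,"dy":0,"dz":-0.012,"yaw":0},{"dx":0,"dy":0,"dz":0,"yaw":0}]'
```

```text
time_s: 3.2
ee_pos: [530.0, -39.9, 120.0]
ee_rot: [-180.0, 0.0, 8.2]
force: [-0.2, 0.2, -0.0]
gripper_width: 0.2
gripper_force: 0.0
```

```bash
python3 -m crank '[{"dx":-0.005,"dy":-0.0007,"dz":0,"yaw":0},{"dx":-0.005,"dy":-0.0007,"dz":0,"yaw":0},{"dx":-0.005,"dy":-0.0007,"dz":0,"yaw":0},{"dx":-0.005,"dy":-0.0007,"dz":0,"yaw":0},{"dx":-0.005,"dy":-0.0007,"dz":-0.002,"yaw":0},{"dx":-0.005,"dy":-0.0007,"dz":-0.002,"yaw":0},{"dx":-0.005,"dy":-0.0007,"dz":-0.002,"yaw":0},{"dx":-0.005,"dy":-0.0007,"dz":-0.002,"yaw":0}]'
```

```text
time_s: 4.2
ee_pos: [498.1, -44.2, 113.9]
ee_rot: [180.0, -0.0, 8.2]
force: [1.9, -0.0, 0.2]
gripper_width: 0.7
gripper_force: 1.1
```

```bash
python3 -m crank '[{"dx":-0.005,"dy":-0.0007,"dz":-0.002,"yaw":0},{"dx":-0.005,"dy":-0.0007,"dz":-0.002,"yaw":0},{"dx":-0.004,"dy":-0.0006,"dz":-0.002,"yaw":0},{"dx":-0.004,"dy":-0.0006,"dz":0,"yaw":0},{"dx":-0.003,"dy":-0.0004,"dz":0,"yaw":0},{"dx":-0.003,"dy":-0.0004,"dz":0,"yaw":0}]'
```

```text
time_s: 4.95
ee_pos: [479.0, -46.9, 109.2]
ee_rot: [180.0, -0.0, 8.2]
force: [2.1, 1.3, 0.1]
gripper_width: 0.5
gripper_force: 0.9
```

```bash
python3 -m crank '[{"dx":-0.0025,"dy":-0.0003,"dz":0,"yaw":0},{"dx":-0.0025,"dy":-0.0003,"dz":0,"yaw":0},{"dx":0,"dy":0,"dz":0,"yaw":0},{"dx":0,"dy":0,"dz":0,"yaw":0}]'
python3 -m crank '[{"dx":0.01,"dy":0.0014,"dz":0,"yaw":0},{"dx":0.015,"dy":0.002,"dz":0.01,"yaw":0},{"dx":0,"dy":0,"dz":0.06,"yaw":0},{"dx":0,"dy":0,"dz":0.07,"yaw":0},{"dx":0,"dy":0,"dz":0.07,"yaw":0},{"dx":0,"dy":0,"dz":0.07,"yaw":0},{"dx":0.03,"dy":0,"dz":0.05,"yaw":0},{"dx":0,"dy":0,"dz":0,"yaw":0},{"dx":0,"dy":0,"dz":0,"yaw":0}]'
python3 - <<'E'
from workcell import telemetry,eyes
import cv2,numpy as np
c=eyes.calibration("wrist")
cv2.imwrite("pics/w3.png",eyes.grab_frame("wrist")[:,:,::-1])
np.savez("w3.npz",K=c["camera_matrix"],T=c["world_from_camera"])
E
```

```text
time_s: 5.45
ee_pos: [474.7, -47.4, 109.1]
ee_rot: [-180.0, 0.0, 8.2]
force: [1.1, -0.0, 0.1]
gripper_width: 0.1
gripper_force: 0.6
time_s: 6.58
ee_pos: [518.6, -44.5, 372.1]
ee_rot: [-180.0, 0.1, 8.2]
force: [0.1, -0.5, -0.7]
gripper_width: 0.6
gripper_force: 0.0
```

View pics/w3.png

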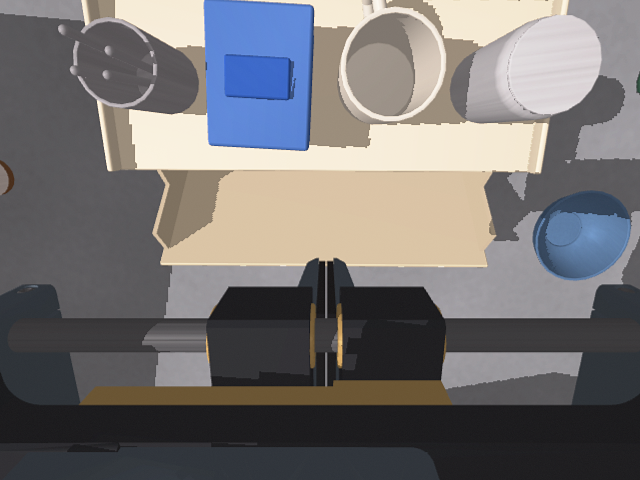

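The bin is wide open: its edge is at row 265 and the shelf front at row 171. The can top is an ellipse centred near (554,65), and everything is still in place. Now I'll compute the angle and the can position.

Run:
```python
import numpy as np
f=np.load("w3.npz");K=f["K"];T=f["T"]
def p(u,v,z):
    d=T[:3,:3]@np.linalg.solve(K,[u,v,1]);o=T[:3,3];return (o+d*(z-o[2])/d[2])
a=np.radians(7.9);R=np.array([[np.cos(a),np.sin(a),0],[-np.sin(a),np.cos(a),0],[0,0,1]])
for n,u,v,z in [("sh",326,171,160),("edge",326,265,113),("can",554,65,275)]:
    w=p(u,v,z);print(n,w.round(0),(R@(w-[639,-24,0])).round(0))
for t in(.66,.75,.8):print(t,-95-150*np.sin(t))
```

```text
sh [559. -39. 160.] [-81.  -4. 160.]
edge [442. -56. 113.] [-200.   -5.  113.]
can [ 659. -175.  275.] [  -1. -152.  275.]
0.66 -186.96752779601508
0.75 -197.24581400350013
0.8 -202.60341363492842
```

```bash
python3 -m crank '[{"dx":0.035,"dy":-0.0324,"dz":0,"yaw":0},{"dx":0.035,"dy":-0.0324,"dz":0,"yaw":0},{"dx":0.035,"dy":-0.0324,"dz":0,"yaw":0},{"dx":0.035,"dy":-0.0324,"dz":0,"yaw":0},{"dx":0.035,"dy":-0.0324,"dz":0,"yaw":0},{"dx":0,"dy":0,"dz":-0.03,"yaw":0},{"dx":0,"dy":0,"dz":-0.025,"yaw":0},{"dx":0,"dy":0,"dz":-0.011,"yaw":0},{"dx":0,"dy":0,"dz":0,"yaw":0},{"dx":0,"dy":0,"dz":0,"yaw":0}]'
```

```text
time_s: 7.88
ee_pos: [659.2, -174.2, 321.3]
ee_rot: [180.0, -0.1, 8.2]
force: [-0.0, 0.4, -0.1]
gripper_width: 0.6
gripper_force: 0.0
```

```bash
python3 -m crank '[{"dx":0,"dy":0,"dz":0,"yaw":0},{"dx":0,"dy":0,"dz":0,"yaw":0},{"dx":0,"dy":0,"dz":0,"yaw":0},{"dx":0,"dy":0,"dz":0,"yaw":0},{"dx":0,"dy":0,"dz":0,"yaw":0},{"dx":0,"dy":0,"dz":0,"yaw":0},{"dx":0,"dy":0,"dz":0,"yaw":0},{"dx":0,"dy":0,"dz":0,"yaw":0},{"dx":0,"dy":0,"dz":0,"yaw":0},{"dx":0,"dy":0,"dz":0,"yaw":0}]'
python3 -m crank '[{"dx":0,"dy":0,"dz":0,"yaw":0},{"dx":0,"dy":0,"dz":0,"yaw":0},{"dx":0,"dy":0,"dz":0,"yaw":0},{"dx":0,"dy":0,"dz":0,"yaw":0},{"dx":0,"dy":0,"dz":0,"yaw":0},{"dx":0,"dy":0,"dz":0,"yaw":0},{"dx":0,"dy":0,"dz":0,"yaw":0},{"dx":0,"dy":0,"dz":0,"yaw":0},{"dx":0,"dy":0,"dz":0.03,"yaw":0},{"dx":0,"dy":0,"dz":0.035,"yaw":0}]'
python3 -m crank '[{"dx":-0.04,"dy":0.033,"dz":0,"yaw":0},{"dx":-0.04,"dy":0.033,"dz":0,"yaw":0},{"dx":-0.04,"dy":0.033,"dz":0,"yaw":0},{"dx":-0.04,"dy":0.033,"dz":0,"yaw":0},{"dx":-0.04,"dy":0.033,"dz":0,"yaw":0},{"dx":0,"dy":0,"dz":0,"yaw":0},{"dx":0,"dy":0,"dz":0,"yaw":0}]'
```

```text
time_s: 9.12
ee_pos: [659.1, -174.3, 320.4]
ee_rot: [180.0, -0.0, 8.2]
force: [0.5, 0.2, 1.0]
gripper_width: 0.5
gripper_force: 0.0
time_s: 10.38
ee_pos: [658.9, -174.2, 372.4]
ee_rot: [-180.0, 0.1, 8.2]
force: [-0.2, -0.5, 0.1]
gripper_width: 0.5
gripper_force: 0.0
time_s: 11.25
ee_pos: [499.6, -42.5, 372.6]
ee_rot: [180.0, -0.1, 8.2]
force: [1.3, -0.3, -0.9]
gripper_width: 0.7
gripper_force: 0.0
```

```bash
python3 -m crank '[{"dx":0,"dy":0,"dz":-0.06,"yaw":0},{"dx":0,"dy":0,"dz":-0.07,"yaw":0},{"dx":0,"dy":0,"dz":-0.06,"yaw":0},{"dx":0,"dy":0,"dz":-0.05,"yaw":0},{"dx":0,"dy":0,"dz":-0.03,"yaw":0},{"dx":0,"dy":0,"dz":-0.01,"yaw":0},{"dx":0,"dy":0,"dz":0,"yaw":0},{"dx":0,"dy":0,"dz":0,"yaw":0}]'
python3 -m crank '[{"dx":0,"dy":0,"dz":0,"yaw":0},{"dx":0,"dy":0,"dz":0,"yaw":0},{"dx":0,"dy":0,"dz":0,"yaw":0},{"dx":0,"dy":0,"dz":0,"yaw":0},{"dx":0,"dy":0,"dz":0,"yaw":0},{"dx":0,"dy":0,"dz":0,"yaw":0},{"dx":0,"dy":0,"dz":0,"yaw":0},{"dx":0,"dy":0,"dz":0,"yaw":0},{"dx":0,"dy":0,"dz":0,"yaw":0},{"dx":0,"dy":0,"dz":0,"yaw":0}]'
python3 -m crank '[{"dx":0,"dy":0,"dz":0,"yaw":0},{"dx":0,"dy":0,"dz":0,"yaw":0},{"dx":0,"dy":0,"dz":0,"yaw":0},{"dx":0,"dy":0,"dz":0,"yaw":0},{"dx":0,"dy":0,"dz":0,"yaw":0},{"dx":0,"dy":0,"dz":0,"yaw":0},{"dx":0,"dy":0,"dz":0,"yaw":0},{"dx":0,"dy":0,"dz":0,"yaw":0}]'
python3 - <<'E'
from workcell import eyes
import cv2
cv2.imwrite("pics/s4.png",eyes.grab_frame("side")[:,:,::-1])
E
```

```text
time_s: 12.25
ee_pos: [500.2, -42.5, 149.4]
ee_rot: [180.0, -0.1, 8.2]
force: [0.3, -0.7, 0.4]
gripper_width: 0.7
gripper_force: 0.0
time_s: 13.5
ee_pos: [499.1, -42.3, 148.4]
ee_rot: [180.0, 0.0, 8.2]
force: [0.6, 0.5, 0.6]
gripper_width: 0.3
gripper_force: 0.0
time_s: 14.5
ee_pos: [499.1, -42.2, 148.3]
ee_rot: [180.0, 0.0, 8.2]
force: [-0.3, 0.7, -0.5]
gripper_width: 0.4
gripper_force: 0.0
```

View pics/s4.png

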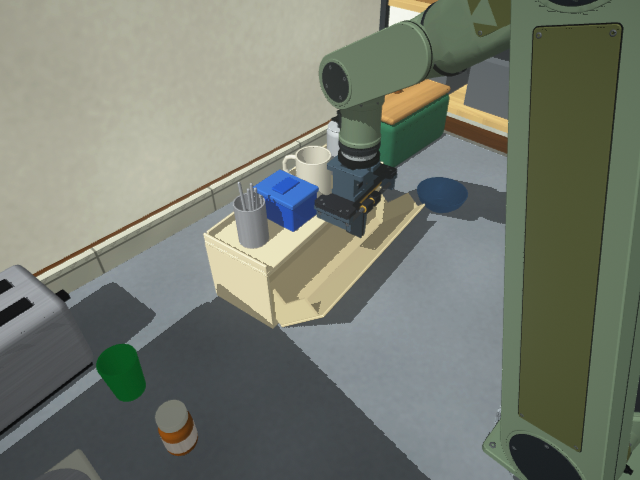

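The fingers are over the mouth of the open bin (around 355,230), touching nothing. The straws, box, mug, tumbler and jar stand where they were, and the can is mostly hidden behind the gripper.

```bash
python3 -c "
from workcell import ticket
print(ticket.job_done())"
```

```text
the job is handed in; nothing more can be done
None
```

I pushed the bin wide open (about 0.77 rad by the wrist camera), pointed at the can and then at the bin's mouth for at least 2 s each with no contact seen, and handed the job in at about 14.5 s; no verdict was returned.

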